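Slide a bracket under the thickness gauge's low bridge and take a reading

ROBOT

A 6-joint arm with a two-finger parallel gripper is mounted at the origin on the work surface. World frame = base frame: x ahead of the robot, y to its left, z up, the work surface at z = 0. Lengths are in m, angles in rad, forces in N, time in s.
With the tool pointing down it reaches from about 0.35 to 0.85 m from the base axis. Payload 8.1 kg.
Tool frame: the origin (TCP) lies midway between the tips of the shut fingers; the grasp point (between the pads) lies 19 mm behind it (robot.grip_point_offset is the distance from the TCP to the grasp point, in m); z points along the fingers, y is the line along which they close (so a half turn about z gives the same grasp; the last joint's range is limited). The gripper opens to 93 mm and grips with 3 to 60 N. Pads are 15 mm wide; open, the fingers measure 128 mm over their backs; the gripper's body (75 mm by 188 mm) begins 65 mm behind the grasp point.
Start: joints at [-1.348, 0.13, 1.488, -0, 1.523, -0.085], TCP at [0.182, -0.572, 0.219] pointing down, gripper open.
Joint ranges: [-2.96, 2.96], [-0.89, 2.26], [0.02, 2.5], [-1.34, 4.48], [0, 2.73], [-2.66, 2.66]. Speed limits (rad/s): [2.39, 2.39, 2.79, 3.14, 3.14, 3.14].

INTERFACE

Orientations are given as a rotation vector (axis times angle).
In Python, from plant import robot, read_camera, job gives the robot as it stands.
- The arm moves only by the shell command python3 -m inch 'ROWS' [FORCE]. ROWS is JSON, one flat list of numbers, 5 for each row, row after row: the shift along the world's x, y, z in mm, then the turn about the world's z in degrees, then the opening in per cent of the stroke, from 0 (shut) to 100 (fully open). In form: [dx, dy, dz, yaw, hand, dx, dy, dz, yaw, hand, ...]. A call has 1 to 10 rows; each row is the pose to reach, as a shift and turn from the pose commanded when the call began; what a row does not reach only later rows make up. A row lasts 1/12 s, in which the tool goes at most 41.7 mm and 7.16 degrees, less where a joint would pass 70% of its speed; a pose out of reach is approached as far as the arm can. A call with a gripper value outside its range is refused whole. The fingers move at their own pace and stop on an object; FORCE is the grip in N (left out, the last holds). Time passes only in rows, so rows that repeat a pose let the fingers close. It gives the time, the measured TCP pose, the force, the opening and the grip force at its end, in the units of the state.
- robot.read_state(): the state, without advancing time (a new reading comes with each control period).
- read_camera(name): name is "scene" or "top" or "wrist"; returns a dict with "image" (400x640x3 uint8, blue, green, red), "K" (3x3 intrinsics, pixels), "D" ([k1, k2, p1, p2, k3] as OpenCV has them; the pictures are not rectified), "extrinsics" (4x4, takes a point from world to camera coordinates); the wrist camera has in their place "mount" (4x4, takes a point from camera to tool coordinates, whose origin is the TCP and whose axes are the flange's). Camera axes: x right, y down, z forward; pixel columns grow to the right and rows downward; lengths in m; the calibration is good to about 2 mm. A picture is of the moment at which its call begins: read the wrist's pose just before it. There is no depth.
- job.close_job(): hands the job in; it is judged then, once.
The state is a dict: "t": time; "q": joint angles; "dq": joint speeds; "joint_torque": joint torques, N m; "tool_pos": TCP position; "orientation": TCP orientation; "force": force on the tool from outside, world axes, zero at the start; "wrist_torque": the same for the moment, N m; "opening": finger opening in m; "gripper_force": force on a finger pad.
Only numpy, scipy, OpenCV 4.12 (cv2) and the standard library are available. Lean on these libraries where they do the work, as an engineer would, in place of code of your own. Each camera call takes 0.05 s, during which the arm holds its last target. There are 200 camera calls.

TASK

Slide the aluminium angle bracket flat along the bench, plain end first, under the low yellow bridge of the thickness gauge until that end is fully home and square against the steel stop behind the bridge: push it with the fingers, and do not lift it or tip it. With the bracket home, press the green button on the white meter right down and let it come up again, leaving the bracket where it is. Leave the two black weights and the screwdriver where they are.

Things in the scene. Friction and masses are not known exactly. Their poses are not given: they have to be found in the camera images.
- gauge: Fixed thickness gauge. Origin on the bench under the bridge's middle; parts slide in along its +x (roughly +y of the room, within 13 degrees), y across the passage. Yellow bridge bar, 40 mm (x) by 120 mm (y), z = 15 to 30 mm (headroom 15 mm), on dark legs at y = +-40 to +-60 mm: passage 80 mm wide. Behind them 12 mm high rails, 80 mm apart, lead to the stop. Top at 33 mm.
- gauge_mouth (a point): Middle of the passage's flared mouth, on the bench at (-45, 0, 0) mm in the gauge's frame. A 12 mm high steel lead-in cheek runs on each side from the leg (80 mm apart) out to here (about 115 mm apart).
- gauge_stop (a point): Middle of the front face of the steel stop behind the bridge, at (70, 0, 6) mm in the gauge's frame. The stop is 80 mm wide, 14 mm high and its face is square to the gauge's x axis. With the bracket home its origin is at x = 10 mm in the gauge's frame and its flange 20 mm short of the bridge.
- bracket: Loose aluminium angle bracket, 0.2 to 0.38 kg. Origin: centre of the underside of its foot, 120 mm long (x), 60 wide (y), 12 thick; +x points to the plain front end, which goes in first. At the rear (x = -60 to -50 mm) a 60 mm wide flange rises to 40 mm. Starts at x = -190 to -130 mm in the gauge's frame, up to 25 mm off its centre line, up to 0.35 rad askew. About 2 N slides it.
- bracket_nose (a point): Middle of the bracket's front end face, at (60, 0, 6) mm in the bracket's frame; meets the stop when home.
- meter: White hand-held meter fixed on the bench, 150 mm (x) by 85 mm (y) by 28 mm high, origin at the centre of its underside, grey screen towards +x.
- read_button (a joint): Green spring push button on the meter's top: 0 m released, 0.006 m fully down; about 4 N presses it fully. It springs back by itself.
- read_button_top (a point): Centre of the top of the green button, 28 mm across, 50 mm above the bench when released; it goes down with the button. It is pressed straight down. The black collar round it is 44 mm across and 40 mm above the bench, 4 mm below the button when that is right down.
- weight_a: Black cylindrical probe weight, 2 kg, 60 mm across, 45 mm high with a 20 mm wide steel stub on top to 55 mm; origin at the centre of its underside. Leave alone.
- weight_b: A second probe weight, the same. Leave alone.
- screwdriver: Screwdriver lying on the bench, along its x axis, handle to -x, about 200 mm long. Leave alone.
There are look-alikes about, which are no part of the job. Leave any purple look-alike of the meter alone.

How it is judged:
On the way, in this order (a step that is already met when the one before it is completed fails the run):
1. the bracket is home under the bridge, square against the stop (x of bracket_nose in the frame of gauge between 0.0665 and 0.075 m and y of bracket_nose in the frame of gauge between -0.013 and 0.013 m and angle between the x axis of bracket and the x axis of gauge, either way round below 0.08 rad and angle between bracket's own z axis and vertical below 0.03 rad and height (world z) of bracket below 0.003 m), for 0.2 s.
2. the green button is pressed right down (value of joint read_button above 0.0045 m), for 0.05 s.
At the end, for the whole second after the job is handed in: The bracket rests flat under the bridge, its front end within 3.5 mm of the stop and square to it within 0.08 rad; the button has been pressed at least 4.5 mm down and is up again; weights and screwdriver within 15 mm of where they stood (all of step 1 and linear speed of bracket below 0.01 m/s and value of joint read_button below 0.0015 m and distance of each of weight_a, weight_b, screwdriver from where it was at the start of the episode below 0.015 m); the robot touches nothing.
It fails at once if the bracket is tipped by more than 0.12 rad (angle between bracket's own z axis and vertical above 0.12 rad).
It fails at once if the bracket is lifted off the bench by more than 6 mm (height (world z) of bracket above 0.006 m).
It fails at once if the button is pressed while the bracket is not home (value of joint read_button above 0.003 m and not (x of bracket_nose in the frame of gauge between 0.0665 and 0.075 m and y of bracket_nose in the frame of gauge between -0.013 and 0.013 m and angle between the x axis of bracket and the x axis of gauge, either way round below 0.08 rad and angle between bracket's own z axis and vertical below 0.03 rad and height (world z) of bracket below 0.003 m)).
It fails at once if a weight or the screwdriver is moved by more than 15 mm (distance of any of weight_a, weight_b, screwdriver from where it was at the start of the episode above 0.015 m).
It also fails if it takes over 61 s, if anything falls off the work surface, if the arm or the gripper's body presses on something with over 40 N, if the wrist force passes 120 N, or if a joint passes its speed limit or range.

## Working session

There is one attempt and no reset: what is moved stays moved. The work goes in short steps, Python scripts to look and compute and a shell command to move; the robot and the scene stay as the last step left them, time stands still between calls to the robot, and variables do not carry over. Pictures are saved under pics/ and viewed, at most 10 in all, crops included, and the job is handed in when it is done.

```bash
mkdir -p pics; cat > h.py <<'E'
import numpy as np, cv2
from plant import robot, read_camera, job
def ray(c,px):
    p=cv2.undistortPoints(np.array(px,float).reshape(-1,1,2),c["K"],np.array(c["D"],float)).reshape(-1,2)
    E=np.array(c["extrinsics"]);R,t=E[:3,:3],E[:3,3]
    return -R.T@t, np.c_[p,np.ones(len(p))]@R
def onz(c,px,z):
    o,d=ray(c,px); return o+d*((z-o[2])/d[:,2])[:,None]
def proj(c,P):
    E=np.array(c["extrinsics"]);return cv2.projectPoints(np.array(P,float).reshape(-1,3),cv2.Rodrigues(E[:3,:3])[0],E[:3,3],np.array(c["K"],float),np.array(c["D"],float))[0].reshape(-1,2)
E
python3 - <<'E'
from h import *
for n in("top","scene"):
    c=read_camera(n);cv2.imwrite(f"pics/{n}0.png",c["image"]);np.save(f"{n}0.npy",c,allow_pickle=True)
    E=np.array(c["extrinsics"]);print(n,-E[:3,:3].T@E[:3,3])
print(robot.read_state())
E
```

```text
top [0.26584302 0.08425089 1.11730871]
scene [ 1.08635639 -0.80238515  0.98565218]
{'t': 0.1, 'q': array([-1.34839366e+00,  1.31096176e-01,  1.48920683e+00, -3.67708390e-05,
        1.52302488e+00, -8.54183494e-02]), 'dq': array([-0.00043019, -0.00090236, -0.00206775,  0.00133743, -0.00100066,
        0.00165328]), 'joint_torque': array([ 8.33464583e-04, -5.61336851e+01, -4.93098414e+01,  7.70995463e-02,
        2.91285489e-02, -2.20610269e-05]), 'tool_pos': array([ 0.18166702, -0.57126691,  0.21766606]), 'orientation': array([-3.10274767e+00, -4.81355160e-01,  2.43964255e-04]), 'force': array([0.15534615, 0.44329461, 0.69888838]), 'wrist_torque': array([-0.00338369,  0.02533674, -0.0335356 ]), 'gripper_force': 0.0, 'opening': 0.09297426752949131}
```

View pics/top0.png

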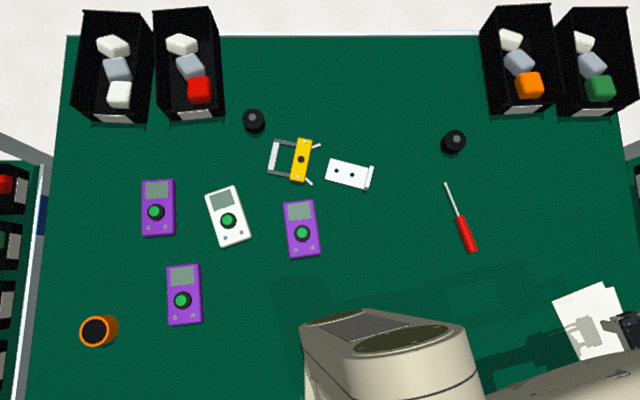

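View pics/scene0.png

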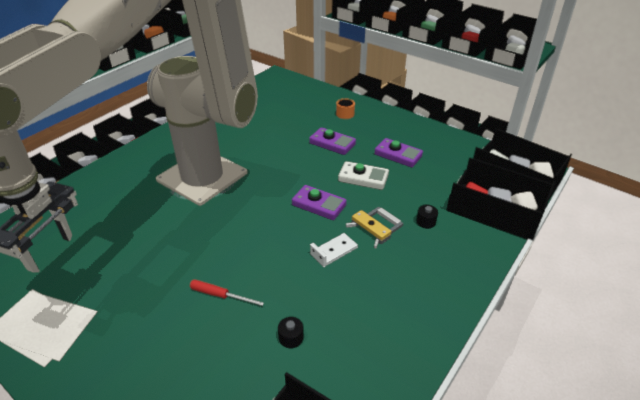

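The top view shows the bridge at (301,160), the bracket at (349,173) with its flange on the right at (370,177), and the weights at (253,121) and (453,142). The screwdriver runs from (446,184) to (470,245). There are four meter-like bodies: purple at (158,208), (302,228) and (184,294), and white at (228,216). Only the white one fits the description, and I'll check it in the crop.

```bash
cat > m.py <<'E'
from h import *
def blob(m,near):
    n,l,s,ce=cv2.connectedComponentsWithStats(m.astype(np.uint8))
    ok=[i for i in range(1,n) if s[i,4]>15]
    i=min(ok,key=lambda i:np.hypot(*(ce[i]-near))); return (l==i).astype(np.uint8),s[i,4],ce[i]
def rect(c,m,z):
    k=cv2.findContours(m,cv2.RETR_EXTERNAL,cv2.CHAIN_APPROX_NONE)[0]
    k=max(k,key=len).reshape(-1,2)
    P=onz(c,k,z)[:,:2]*1000
    return cv2.minAreaRect(P.astype(np.float32)),P
E
python3 - <<'E'
from m import *
for n,pts in(("top",dict(br=(301,160),bk=(349,173),me=(228,205),bt=(228,220))),("scene",dict(br=(372,226),bk=(335,248),me=(365,178),bt=(360,168)))):
    c=np.load(f"{n}0.npy",allow_pickle=True).item();im=c["image"].astype(int);h=cv2.cvtColor(c["image"],cv2.COLOR_BGR2HSV)
    Y=(h[...,0]>18)&(h[...,0]<35)&(h[...,1]>150)&(h[...,2]>120)
    W=(h[...,1]<40)&(h[...,2]>170)
    G=(h[...,0]>50)&(h[...,0]<80)&(h[...,2]>105)&(h[...,1]>120)
    for k,m,z in(("br",Y,.03),("bk",W,.012),("me",W,.028),("bt",G,.05)):
        b,a,ce=blob(m,pts[k]);r,P=rect(c,b,z);print(n,k,a,ce.round(1),[np.round(x,1) for x in r],"cen@z",(onz(c,[ce],z)*1000).round(1))
c=np.load("top0.npy",allow_pickle=True).item()
cv2.imwrite("pics/crop.png",cv2.resize(c["image"][120:260,190:390],None,fx=4,fy=4,interpolation=cv2.INTER_CUBIC))
E
```

```text
top br 600 [300.5 159.6] [array([586.7, 115.7]), array([ 41.8, 121.3]), np.float64(78.5)] cen@z [[585.4 116.   30. ]]
top bk 941 [348.9 173.5] [array([552.6, -17. ]), array([123.4,  68.4]), np.float64(75.1)] cen@z [[549.9 -16.8  12. ]]
top me 1204 [228.3 219.2] [array([434. , 311.5]), array([148.7,  84. ]), np.float64(19.3)] cen@z [[423.9 307.4  28. ]]
top bt 91 [226.9 219.5] [array([419.9, 306.3]), array([26.1, 23.5]), np.float64(89.4)] cen@z [[419.8 306.6  50. ]]
scene br 141 [370.6 227.4] [array([592. , 109.7]), array([ 40.1, 120.8]), np.float64(77.7)] cen@z [[597.4  99.5  30. ]]
scene bk 591 [335.  246.9] [array([545.1,  -5.6]), array([106.7,  82.6]), np.float64(71.1)] cen@z [[551.2 -10.   12. ]]
scene me 460 [361.1 173.2] [array([437.9, 309.3]), array([148.7,  87.2]), np.float64(19.3)] cen@z [[434.2 300.9  28. ]]
scene bt 37 [359.5 165.7] [array([421.7, 306.9]), array([22.7, 27.5]), np.float64(37.1)] cen@z [[423.  306.3  50. ]]
```

View pics/crop.png

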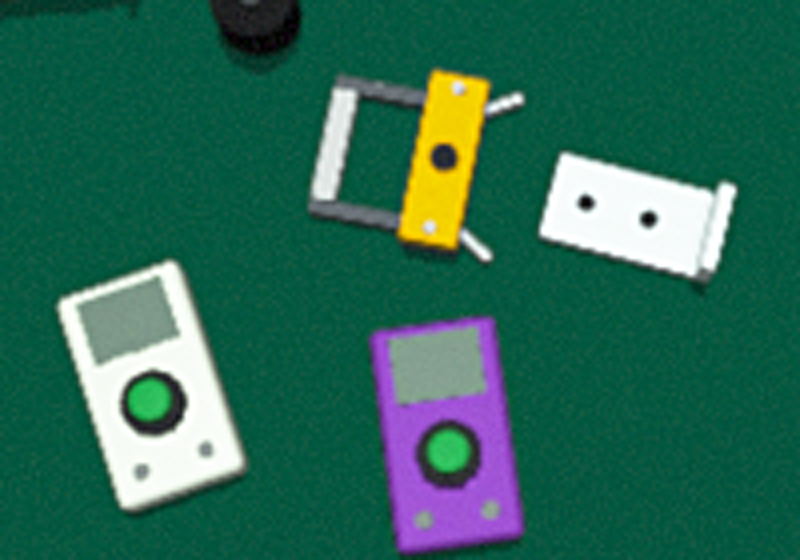

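The crop confirms the white meter, with its button at about (227,219) px in the full image. The stop's plain face is on the left of the bridge and the bracket's flange is on its far right, so the direction is correct. Next I'll compute the bracket pose from its edge lines.

```bash
cat >> m.py <<'E'
def gauge(c,near=(301,160)):
    h=cv2.cvtColor(c["image"],cv2.COLOR_BGR2HSV)
    b,a,_=blob((h[...,0]>18)&(h[...,0]<35)&(h[...,1]>150)&(h[...,2]>120),near)
    return rect(c,b,.03)[0]
G0=np.array([586.7,115.7]);GA=78.3
def togauge(p,a=GA):
    a=np.radians(a);d=np.asarray(p)[...,:2]-G0;return np.stack([d@[np.cos(a),np.sin(a)],d@[-np.sin(a),np.cos(a)]],-1)
E
python3 - <<'E'
from m import *
c=np.load("top0.npy",allow_pickle=True).item()
f=lambda q:np.array(q,float)/4+[190,120]-.375
C=onz(c,f([(563,153),(539,237),(715,193),(695,277)]),.012)[:,:2]*1000
print("foot corners",C.round(1), "width",np.linalg.norm(C[0]-C[1]))
for i,j in((2,0),(3,1)):
    d=C[i]-C[j];print("edge ang",np.degrees(np.arctan2(-d[1],-d[0])))
d=C[1]-C[0];print("front normal",np.degrees(np.arctan2(d[1],d[0]))-90)
S=onz(c,f([(358,88),(336,202),(335,84),(313,197)]),.014)[:,:2]*1000
print("stop corners in gauge",togauge(S).round(1))
nose=(C[0]+C[1])/2
a=np.radians(75.5);u=np.array([np.cos(a),np.sin(a)])
fl=onz(c,f([(735,185),(713,270)]),.04)[:,:2]*1000
print("nose",nose,togauge(nose),"org",nose-60*u,togauge(nose-60*u),"rear mid",nose-120*u,"flange rear top mid",fl.mean(0))
h=cv2.cvtColor(c["image"],cv2.COLOR_BGR2HSV)
E
```

```text
foot corners [[595.   33.5]
 [535.2  51. ]
 [565.4 -71.3]
 [506.1 -55.5]] width 62.36167343746384
edge ang 74.22784917461654
edge ang 74.70448148456491
front normal 73.6396690376186
stop corners in gauge [[ 70.1 -42.5]
 [ 67.8  40.6]
 [ 86.4 -42.3]
 [ 84.   40.2]]
nose [565.12970006  42.26324058] [-76.28513275   6.23008791] org [550.10689982 -15.82561784] [-136.21350099    9.16107409] rear mid [535.08409958 -73.91447627] flange rear top mid [533.99565592 -72.64114295]
```

```bash
python3 -m inch '[28,38,0,6,25,57,77,0,12,25,85,115,0,18,25,113,153,0,25,25,140,191,0,31,25,168,229,0,37,25,196,267,0,43,25,224,305,0,49,25,252,343,0,55,25,280,381,0,57,25]' && python3 -m inch '[24,34,-20,0,25,48,68,-40,0,25,62,84,-60,0,25,62,84,-90,0,25,62,84,-120,0,25,62,84,-120,0,25,62,84,-120,0,25]'
python3 - <<'E'
from m import *
s=robot.read_state();R=cv2.Rodrigues(s["orientation"])[0]
print(s["t"],s["tool_pos"],"tool y ang",np.degrees(np.arctan2(R[1,1],R[0,1])),s["opening"],s["q"])
c=read_camera("top");cv2.imwrite("pics/t1.png",cv2.resize(c["image"][100:260,200:500],None,fx=2.6,fy=2.6))
E
```

```text
t: 0.93
tool_pos: [0.429, -0.234, 0.2184]
orientation: [-2.492, -1.912, 0.0]
force: [-0.2, -0.7, 0.6]
opening: 0.0308
gripper_force: 0.0
t: 1.52
tool_pos: [0.4886, -0.1511, 0.0969]
orientation: [-2.495, -1.902, 0.004]
force: [-0.7, -0.5, 0.6]
opening: 0.0231
gripper_force: 0.0
1.5167 [ 0.48864464 -0.15113619  0.09690491] tool y ang -15.347807523071417 0.02308954538753166 [-4.00196869e-01 -1.00278693e-02  1.86216132e+00 -5.03213665e-05
  1.29455273e+00 -1.32311669e-01]
```

View pics/t1.png

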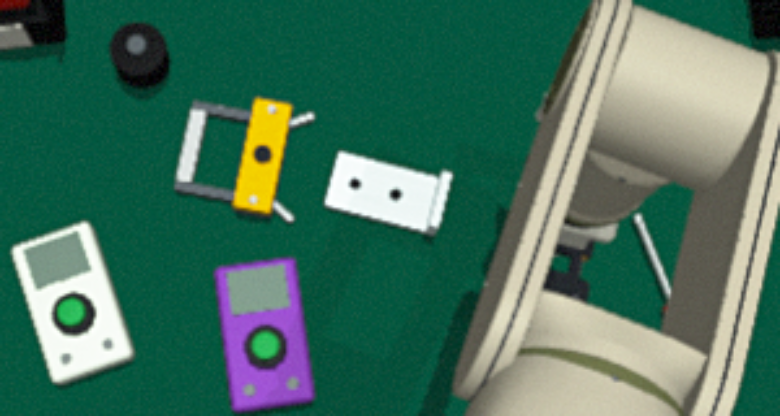

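The view shows the bracket unmoved, with its flange at (443,203) in the crop and the gripper to the right of it, about 55 mm short of my target. I'll complete the approach, then descend.

```bash
python3 -m inch '[12,15,0,0,25,24,30,0,0,25,35,44,0,0,25,35,44,-30,0,25,35,44,-60,0,25,35,44,-80,0,25,35,44,-89,0,25,35,44,-89,0,25,35,44,-89,0,25]'
python3 - <<'E'
from m import *
s=robot.read_state();print(s["tool_pos"],s["force"])
c=read_camera("top");h=cv2.cvtColor(c["image"],cv2.COLOR_BGR2HSV)
cv2.imwrite("pics/t2.png",cv2.resize(c["image"][100:260,200:500],None,fx=2.6,fy=2.6))
E
```

```text
t: 2.32
tool_pos: [0.5268, -0.1088, 0.0116]
orientation: [2.498, 1.903, 0.002]
force: [-0.1, -0.7, 0.5]
opening: 0.0233
gripper_force: 0.0
[ 0.52675164 -0.10878149  0.01159504] [-0.14866506 -0.69326406  0.47001584]
```

```bash
python3 -m inch '[3,11,0,0,25,6,22,0,0,25,9,32,0,0,25,12,43,0,0,25,15,54,0,0,25,18,64,0,0,25,21,75,0,0,25,24,86,0,0,25,26,96,0,0,25,28,102,0,0,25]'
python3 - <<'E'
from m import *
s=robot.read_state();print(s["tool_pos"],s["force"],togauge(s["tool_pos"][:2]*1000))
c=read_camera("top");cv2.imwrite("pics/t3.png",cv2.resize(c["image"][120:220,250:410],None,fx=5,fy=5,interpolation=cv2.INTER_CUBIC))
E
```

```text
t: 3.2
tool_pos: [0.5535, -0.0045, 0.0094]
orientation: [-2.497, -1.905, 0.0]
force: [-1.4, -4.6, 3.6]
opening: 0.0231
gripper_force: 2.3
[ 0.55345195 -0.00445338  0.00941426] [-1.38854833 -4.57700844  3.61690038] [-124.39921407    8.19166699]
```

View pics/t3.png

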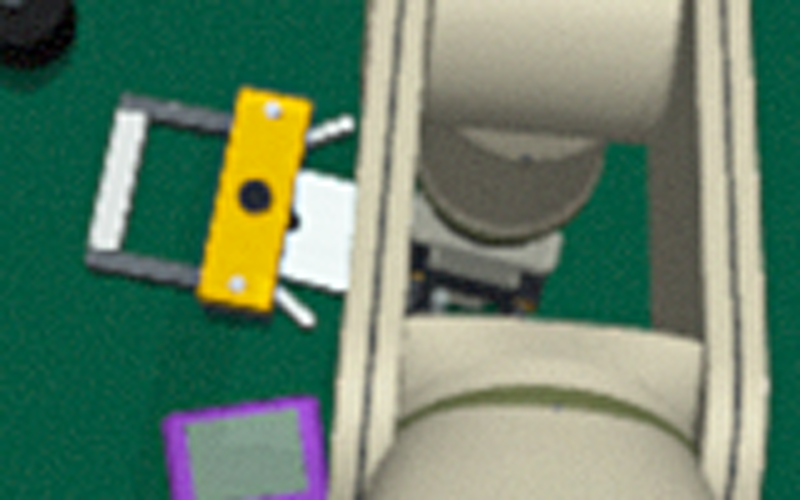

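The bracket's nose is under the bridge's front edge, with foot edges at about (300,172) and (280,278) in the crop. It sits about 6–8 mm to the +lateral side and is clear of both cheeks. I'll push on with a slight diagonal while squaring it up.

```bash
python3 -m inch '[2,7,0,0,25,4,14,0,1,25,6,21,0,1,25,8,28,0,2,25,10,34,0,2,25,12,40,0,3,25,14,46,0,3,25,16,52,0,4,25,17,56,0,4,25,17,57,0,4,25]'
python3 - <<'E'
from m import *
s=robot.read_state();R=cv2.Rodrigues(s["orientation"])[0];print(s["tool_pos"],s["force"],togauge(s["tool_pos"][:2]*1000),np.degrees(np.arctan2(R[1,1],R[0,1])))
E
```

```text
t: 4.08
tool_pos: [0.5707, 0.0518, 0.0096]
orientation: [-2.43, -1.991, -0.0]
force: [0.3, -1.6, -0.8]
opening: 0.0234
gripper_force: 0.7
[0.57073351 0.05181131 0.00964544] [ 0.30315893 -1.63549953 -0.76948223] [-65.79906768   2.67893422] -11.323597245344343
```

```bash
python3 -m inch '[0,2,0,0,25,1,4,0,0,25,1,6,0,0,25,2,7,0,0,25,2,8,0,0,25,2,8,0,0,25]'
python3 - <<'E'
from m import *
s=robot.read_state();print(s["tool_pos"],s["force"],s["gripper_force"],togauge(s["tool_pos"][:2]*1000))
E
```

```text
t: 4.58
tool_pos: [0.5722, 0.058, 0.0097]
orientation: [2.43, 1.99, -0.003]
force: [-2.4, -4.7, 2.2]
opening: 0.0232
gripper_force: 3.1
[0.57218897 0.05804363 0.00967668] [-2.38976797 -4.74713804  2.20367174] 3.1094065960496664 [-59.40108997   2.51755629]
```

```bash
python3 -m inch '[0,1,0,0,25,0,2,0,0,25,0,3,0,0,25,0,3,0,0,25]'; python3 -m inch '[0,1,0,0,25,0,2,0,0,25,1,3,0,0,25,1,3,0,0,25]'
python3 - <<'E'
from m import *
s=robot.read_state();print(s["tool_pos"],s["force"],s["gripper_force"],togauge(s["tool_pos"][:2]*1000))
E
```

```text
t: 4.92
tool_pos: [0.5719, 0.0583, 0.0097]
orientation: [2.429, 1.988, -0.007]
force: [-4.6, -18.2, 3.6]
opening: 0.0231
gripper_force: 9.8
t: 5.25
tool_pos: [0.5718, 0.0582, 0.0097]
orientation: [2.428, 1.986, -0.015]
force: [-13.4, -31.9, 11.2]
opening: 0.0234
gripper_force: 17.2
[0.57184948 0.05824005 0.00973259] [-13.41230751 -31.91030283  11.18362324] 17.17071622610092 [-59.27758901   2.88981619]
```

Hard stop: 32 N with no further travel. I'll back off, rise and clear the view.

```bash
python3 -m inch '[-2,-10,0,0,25,-4,-20,0,0,25,-6,-30,0,0,25,-9,-45,0,0,25,-9,-45,0,0,25,-9,-45,35,0,25,-9,-45,70,0,25,-9,-45,105,0,25,-9,-45,130,0,0,-9,-45,130,0,0]'; python3 -m inch '[-30,20,0,0,0,-60,40,0,0,0,-80,70,0,0,0,-95,105,0,0,0,-110,140,0,0,0,-120,170,0,0,0,-130,200,0,0,0,-140,230,0,0,0,-140,260,0,0,0,-140,260,0,0,0]'
python3 - <<'E'
from m import *
s=robot.read_state();print(s["tool_pos"])
c=read_camera("top");cv2.imwrite("pics/t4.png",cv2.resize(c["image"][110:220,240:400],None,fx=5,fy=5,interpolation=cv2.INTER_CUBIC))
c=read_camera("scene");cv2.imwrite("pics/s4.png",cv2.resize(c["image"][130:280,290:450],None,fx=4,fy=4,interpolation=cv2.INTER_CUBIC))
E
```

```text
t: 6.08
tool_pos: [0.5687, 0.0204, 0.1471]
orientation: [2.425, 1.986, 0.014]
force: [1.6, 0.6, 0.6]
opening: 0.0141
gripper_force: 0.0
t: 6.92
tool_pos: [0.4232, 0.2848, 0.1396]
orientation: [-2.425, -1.994, -0.003]
force: [0.4, 0.3, 0.7]
opening: 0.0009
gripper_force: 0.0
[0.42324945 0.28478724 0.13955136]
```

View pics/t4.png

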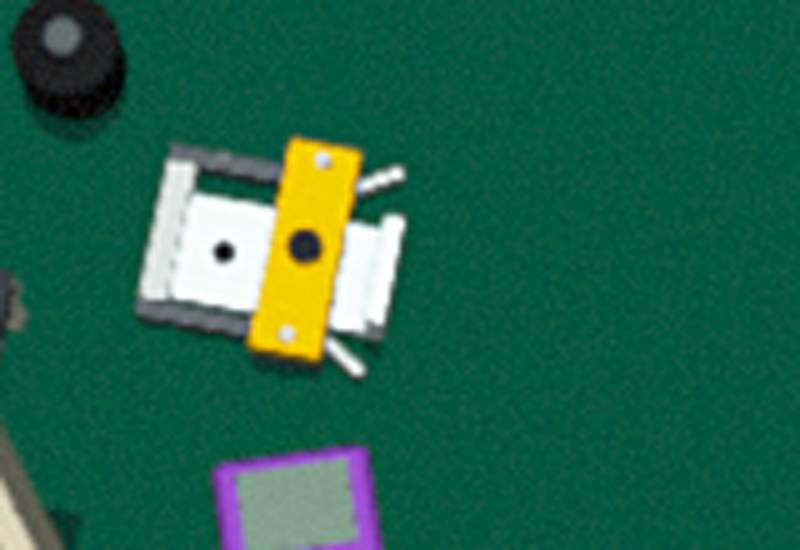

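View pics/s4.png

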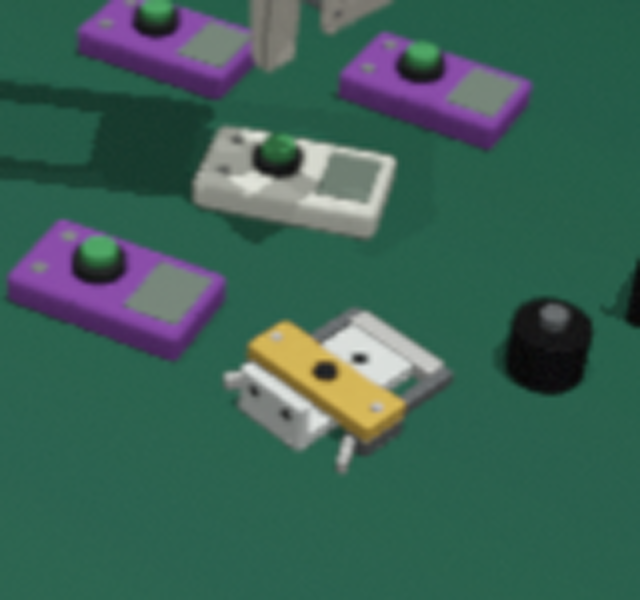

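The top crop shows the bracket under the bridge. Its nose edge runs (195,195)–(170,302) along the stop face, and the flange is at (405,215)–(383,330), close to the lower rail. I'll check this numerically.

```bash
python3 - <<'E'
from m import *
c=read_camera("top");h=cv2.cvtColor(c["image"],cv2.COLOR_BGR2HSV)
f=lambda q:np.array(q,float)/5+[240,110]-.4
print("gauge",gauge(c))
print("flange rear top",togauge(onz(c,f([(405,215),(384,330)]),.04)*1000).round(1))
print("stop face",togauge(onz(c,f([(197,162),(170,302)]),.014)*1000).round(1))
print("side edges foot",togauge(onz(c,f([(200,195),(272,208),(176,302),(250,313)]),.012)*1000).round(1))
s=robot.read_state();print(s["tool_pos"])
E
```

```text
gauge ((587.0097045898438, 115.69949340820312), (41.69355773925781, 121.99401092529297), 78.5050277709961)
flange rear top [[-50.5 -25.8]
 [-51.6  39.4]]
stop face [[ 70.2 -41.4]
 [ 67.9  40.3]]
side edges foot [[ 64.9 -23.6]
 [ 24.1 -24. ]
 [ 65.   39.2]
 [ 23.8  37.4]]
[0.42405312 0.28016837 0.13915383]
```

The bracket is home: flange rear at about -51 mm, offset about 7 mm, square within about 1°. Next I'll move over the button and press it.

```bash
python3 -m inch '[-2,13,0,0,0,-4,26,0,0,0,-4,26,-30,0,0,-4,26,-50,0,0,-4,26,-70,0,0,-4,26,-80,0,0,-4,26,-80,0,0,-4,26,-80,0,0]'; python3 - <<'E'
from m import *
s=robot.read_state();print(s["tool_pos"],s["force"])
E
```

```text
t: 7.73
tool_pos: [0.4203, 0.306, 0.0596]
orientation: [-2.431, -1.99, 0.001]
force: [-0.3, 0.4, 0.6]
opening: 0.0004
gripper_force: 0.0
[0.42033139 0.3060018  0.05961356] [-0.30630947  0.38549381  0.59294615]
```

```bash
python3 -m inch '[0,0,-4,0,0,0,0,-8,0,0,0,0,-11,0,0,0,0,-13,0,0,0,0,-14,0,0,0,0,-15,0,0,0,0,-15,0,0,0,0,-15,0,0]'
```

```text
t: 8.4
tool_pos: [0.4212, 0.3063, 0.0452]
orientation: [2.43, 1.99, 0.002]
force: [2.5, 0.6, 3.4]
opening: 0.0006
gripper_force: 1.7
```

Pressed about 4.8 mm at 3.4 N, so I'll go a little further to reach the bottom.

```bash
python3 -m inch '[0,0,-1,0,0,0,0,-2,0,0,0,0,-2,0,0,0,0,-2,0,0]'
```

```text
t: 8.73
tool_pos: [0.4212, 0.3064, 0.0441]
orientation: [2.43, 1.99, 0.002]
force: [-0.8, -1.6, 14.0]
opening: 0.0006
gripper_force: 6.7
```

The force jumped to 14 N, so the button is on its stop. Release it, then check.

```bash
python3 -m inch '[0,0,10,0,0,0,0,30,0,0,0,0,60,0,0,0,0,90,0,0,-20,60,110,0,0,-40,90,110,0,0,-60,120,110,0,0,-60,120,110,0,0]'
python3 - <<'E'
from m import *
s=robot.read_state();print(s["t"],s["tool_pos"],s["force"])
c=read_camera("top");f=lambda q:np.array(q,float)/5+[240,110]-.4
cv2.imwrite("pics/t5.png",np.vstack([cv2.resize(c["image"][100:260,200:480],None,fx=2.6,fy=2.6)]))
E
```

```text
t: 9.4
tool_pos: [0.3574, 0.4295, 0.1532]
orientation: [-2.427, -1.992, 0.0]
force: [0.5, 0.4, -0.5]
opening: 0.0005
gripper_force: 0.0
9.4 [0.35740623 0.42952779 0.1531723 ] [ 0.50043937  0.44484105 -0.48963345]
```

View pics/t5.png

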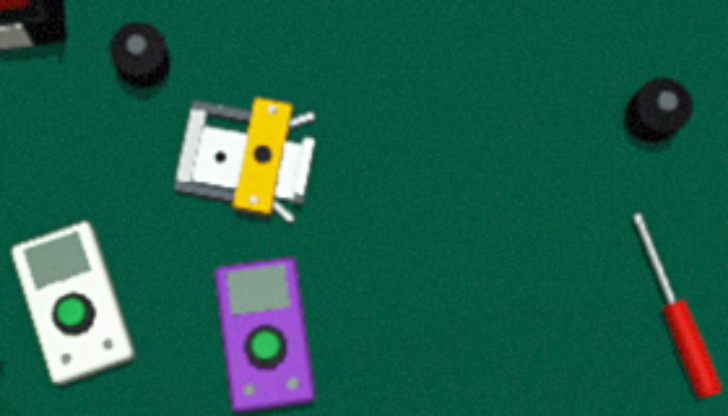

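The bracket is still home at (250,155), the button is up at (71,312), and the weights and screwdriver haven't moved. The arm is clear, so I'm handing in.

```bash
python3 -c "
from plant import job
print(job.close_job())"
```

```text
the job is handed in; nothing more can be done
None
```

The job is handed in, though no verdict came back: the bracket was pushed home against the stop, the white meter's green button was pressed fully and came back up, and the weights and screwdriver look unmoved in the last picture.

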